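# Rock the angle gauge on its check block until the pointer settles on the mark

### The arm

A 6-joint arm with a two-finger parallel gripper is mounted at the origin on a cart in front of the work surface, level with it; the furniture and walls round the work are solid. World frame = base frame: x ahead of the robot, y to its left, z up, the work surface at z = 0. Lengths are in m, angles in rad, forces in N, time in s.
With the tool pointing down it reaches from about 0.375 to 0.9 m from the base axis. Payload 3.1 kg.
Tool frame: the origin (TCP) lies between the finger pads; the fingertips stand 11 mm ahead of it and the grasp point (between the pads) lies 8 mm behind it; z points along the fingers, y is the direction in which the jaws open and shut (so a half turn about z gives the same grasp; the last joint's range is limited). The gripper opens to 87 mm and grips with 3 to 60 N. Pads are 19 mm wide; open, the fingers measure 117 mm over their backs; the gripper's body (75 mm by 190 mm) begins 51 mm behind the grasp point.
Start: joints at [1.141, 0.527, 1.433, -0, 1.181, -0.178], TCP at [0.156, 0.605, 0.234] pointing down, gripper open.
Joint ranges: [-3.08, 3.08], [-0.75, 2.2], [0.22, 2.44], [-1.43, 4.57], [0, 2.65], [-2.85, 2.85]. Speed limits (rad/s): [2.79, 2.79, 3.14, 3.14, 3.14, 3.14].

### API

Orientations are given as a unit quaternion [x, y, z, w].
In Python, from rig import status, optics, arm gives the robot as it stands.
- The arm moves only by the tool step_arm, never from a script. Its argument "series" is one flat list of numbers, 6 for each row, row after row: the shift along the tool's x, y, z in mm, then the turn, a rotation vector about the tool's x, y, z in degrees. In form: [tx, ty, tz, ax, ay, az, tx, ty, tz, ax, ay, az, ...]. A call has 1 to 5 rows; each row shifts and turns the pose as measured when the row begins, along the tool's axes as they then stand; what a row does not reach is not made up. A row lasts 1/10 s, in which the tool goes at most 50 mm and 8.59 degrees, less where a joint would pass 70% of its speed; a pose out of reach is approached as far as the arm can. A call is refused whole if a number of a shift passes 50 or a number of a turn 8.59, either way. A call with a gripper value outside its range is refused whole. "gripper" is the closure, from -1 (fully open) to 1 (shut), set as the call begins (left out, the last holds). The fingers move at their own pace and stop on an object; "grip_force" is the grip in N (left out, the last holds). Time passes only in rows, so rows that do not move let the fingers close. It gives the time, the measured TCP pose, the force and the opening at its end, in the units of the state.
- status.get_obs(): the state, without advancing time (a new reading comes with each control period).
- optics.get_image(name): name is "side" or "top"; returns a dict with "img" (400x640x3 uint8, red, green, blue), "K" (3x3 intrinsics, pixels), "cam_to_world" (4x4, takes a point from camera to world coordinates). Camera axes: x right, y up, looking along -z (the intrinsics and any distortion apply to the point x, -y, -z); pixel columns grow to the right and rows downward; lengths in m; the calibration is good to about 2 mm. A picture is of the moment at which its call begins. There is no depth.
- arm.hand_in(): hands the job in, once; it reports no verdict.
Trained networks look in the newest picture that a camera, given by its name, has taken for a name from the list of things; names that differ only in an ending like _2 or _b are one class to them, and where a whole thing is asked for, a point or a joint stands for the part that bears it (a point fixed in the world has none). Each returns a list of dicts, best first, with "conf" (0 to 1); they miss things now and then, are a little off and sometimes report something else, mostly with a low value. They report only what shows in the picture. A call takes as long as a camera call. They do not tell look-alikes from the thing itself.
- optics.find_in(camera, target): "point" ([column, row] in pixels, amid what is visible of it).
- optics.pinpoint(camera, target): "point" ([column, row] in pixels: a listed point, or the origin of a listed thing).
The state is a dict: "t": time; "joint_positions": joint angles; "joint_velocities": joint speeds; "joint_efforts": joint torques, N m; "tool_pos": TCP position; "tcp_rot": TCP orientation; "force": force on the tool from outside, world axes, zero at the start; "moment": the same for the moment, N m; "grip_width": finger opening in m.
Only numpy, scipy, OpenCV 4.12 (cv2) and the standard library are available. Lean on these libraries where they do the work, as an engineer would, in place of code of your own. Each camera call takes 0.05 s, during which the arm holds its last target. There are 200 camera calls.

### The job

Check the pendulum angle gauge: pick it up by its black grip and set it upright and level on the blue check block, the notch under its foot over the steel rib, pressing lightly until the sprung rib gives a few millimetres. Then, still pressing lightly, rock it sideways on the rib until its swinging black pointer settles on the red mark, and finish holding it there, still, by its grip. Be gentle with the rib and leave the amber bottle, the timer and the film carton where they are.

Things in the scene. Friction and masses are not known exactly. Their poses are not given: they have to be found in the camera images.
- gauge_grip (a point): Middle of the black grip (26 x 24 x 46 mm, grasp its 24 mm along y) on the loose angle gauge (0.2 to 0.4 kg), 130 mm over the foot's underside, 24 mm below the top, 18 mm above the neck. Grey foot 36 x 96 mm, housing 92 mm across, 22 mm thick, white dial looking to -x (at first towards the robot or its left). Axes: x into the dial, y along the foot (left for one facing the dial), z up.
- notch (a point): On the gauge: middle of the ceiling of the notch under its foot, 5 mm over the foot's underside and 125 mm below gauge_grip, same axes. The notch is 24 mm wide along y, 5 mm high and runs through the foot along x (36 mm).
- rib_mid (a point): Middle of the axis of the rib's steel bar (10 mm thick, 60 mm long along x) on the blue check block (90 x 110 mm, 28 mm high, fixed). Unpressed it is 60 mm over the bench, bar top 65 mm. x along the bar, z up. The gauge's x must lie along the bar, either way round, within 15 degrees; the gauge can lean 0.5 rad on it before its foot meets the block.
- rib (a joint): How far the sprung rib is pressed down, 0 to 0.008 m; it takes about 1.5 N to start and 0.6 N more per mm (6 N at the hard stop). 2 to 6 mm is light pressing.
- pointer (a joint): Angle of the black pointer (36 mm long, a damped pendulum pivoted at the dial's centre 58 mm over the foot's underside; hangs plumb, settles within 2 s): 0 at the long tick towards the foot, positive towards the gauge's +y. When the gauge leans with its top towards its own +y by an angle, the pointer settles at that positive value.
- set_mark (a joint): Angle of the red mark on the dial, counted as the pointer's; between 0.2 and 0.4 rad, set anew each time, stiff, moves with the gauge. So the gauge must lean towards its +y by this angle.
- pointer_tip (a point): Tip of the black pointer; its z axis points from the tip to the dial's centre.
- mark_tip (a point): Outer end of the red mark (a bar 4 mm wide, 17 mm long, its outer end 39 mm from the dial's centre, just behind the pointer); its z axis points to the dial's centre.
- amber_bottle: Bystander: brown bottle with white cap, 52 mm diameter, 104 mm high; origin under its middle.
- timer: Bystander: white countdown timer, 70 x 62 x 19 mm, lying; origin under its middle.
- film_box: Bystander: blue carton, 66 x 118 x 60 mm; origin under its middle.
There are look-alikes about, which are no part of the job. What is shaped like the part that bears rib_mid but pink or purple is not meant.

How it is judged:
By the outcome, as a careful person would: the job done as asked, in the order asked, and still so for the second after the job is handed in, while the arm keeps its last pose, push and grip.
It also fails if it takes over 45 s, if anything falls off the work surface, if the arm or the gripper's body presses on something with over 40 N, if the wrist force passes 120 N, or if a joint passes its speed limit or range.

## Working session

There is one attempt and no reset: what is moved stays moved. The work goes in short steps, Python scripts to look and compute and a tool call to move; the robot and the scene stay as the last step left them, time stands still between calls to the robot, and variables do not carry over. Pictures are saved under pics/ and viewed, about 8 in all and at most 12, crops included, and the job is handed in when it is done.

Besides the shell and the picture viewer there is one more tool, called as name(argument=value, ...) on one line, values as JSON. step_arm: Moves the arm, as the interface text tells. Its arguments: {"type":"object","properties":{"series":{"type":"array","items":{"type":"number"}},"gripper":{"type":"number"},"grip_force":{"type":"number"}},"required":["series"]}

```bash
ls; mkdir -p pics; cat > h.py <<'E'
import numpy as np, cv2
from rig import status, optics, arm
from scipy.spatial.transform import Rotation as R
def proj(c,P):
    M=np.linalg.inv(c["cam_to_world"]); p=(M[:3,:3]@np.atleast_2d(P).T).T+M[:3,3]
    return np.c_[c["K"][0,0]*p[:,0]/-p[:,2]+c["K"][0,2], c["K"][1,1]*-p[:,1]/-p[:,2]+c["K"][1,2]]
def ray(c,px):
    K=c["K"]; d=np.array([(px[0]-K[0,2])/K[0,0],-(px[1]-K[1,2])/K[1,1],-1])
    T=c["cam_to_world"]; d=T[:3,:3]@d; return T[:3,3],d/np.linalg.norm(d)
def atz(c,px,z):
    o,d=ray(c,px); return o+d*(z-o[2])/d[2]
def tri(c1,p1,c2,p2):
    o1,d1=ray(c1,p1);o2,d2=ray(c2,p2)
    s=np.linalg.lstsq(np.c_[d1,-d2],o2-o1,rcond=None)[0]
    a,b=o1+d1*s[0],o2+d2*s[1]; return (a+b)/2,np.linalg.norm(a-b)
def save(c,n): cv2.imwrite("pics/"+n,c["img"][:,:,::-1])
E
python3 - <<'E'
from h import *
np.set_printoptions(precision=3,suppress=True)
C={n:optics.get_image(n) for n in("side","top")}
for n in C: save(C[n],n+"0.png"); print(n,C[n]["K"].tolist(),C[n]["cam_to_world"])
for t in["gauge_grip","notch","rib_mid","pointer_tip","mark_tip","amber_bottle","timer","film_box"]:
    for n in C: print(t,n,[(np.round(r["point"],1).tolist(),round(r["conf"],2)) for r in optics.pinpoint(n,t)])
print(status.get_obs())
E
```

```text
pics
side [[415.7116399359973, 0.0, 322.74858994104153], [0.0, 415.7116399359973, 202.5235830656264], [0.0, 0.0, 1.0]] [[-0.974  0.131 -0.184  0.339]
 [-0.225 -0.625  0.747  0.817]
 [-0.017  0.769  0.639  0.853]
 [ 0.     0.     0.     1.   ]]
top [[471.2889827263874, 0.0, 325.38611151985765], [0.0, 471.2889827263874, 203.10854876587422], [0.0, 0.0, 1.0]] [[ 0.011  0.991 -0.131  0.43 ]
 [-1.     0.007 -0.03  -0.05 ]
 [-0.029  0.131  0.991  1.184]
 [ 0.     0.     0.     1.   ]]
gauge_grip side [([325.8, 235.7], 0.76)]
gauge_grip top [([271.0, 228.2], 0.71), ([303.0, 143.3], 0.25)]
notch side [([326.6, 269.5], 0.95)]
notch top [([281.0, 228.6], 0.56)]
rib_mid side [([293.0, 307.4], 0.55), ([380.1, 231.8], 0.54), ([324.1, 192.1], 0.44)]
rib_mid top [([207.2, 216.6], 0.6), ([326.1, 285.4], 0.54), ([387.5, 201.7], 0.39)]
pointer_tip side [([325.8, 233.5], 0.3)]
pointer_tip top []
mark_tip side [([251.7, 244.2], 0.68), ([325.6, 268.7], 0.18)]
mark_tip top [([456.3, 160.4], 0.17)]
amber_bottle side [([306.5, 169.9], 0.75)]
amber_bottle top [([454.1, 160.0], 0.88), ([272.3, 226.5], 0.44)]
timer side [([248.8, 242.2], 0.61)]
timer top [([301.7, 142.1], 0.64), ([279.9, 230.0], 0.18)]
film_box side [([228.8, 305.8], 0.94)]
film_box top [([219.0, 148.2], 0.72)]
{'t': 0.9, 'joint_positions': array([ 1.141,  0.528,  1.433, -0.   ,  1.181, -0.178]), 'joint_velocities': array([-0.001, -0.001,  0.001, -0.001,  0.001,  0.001]), 'joint_efforts': array([ -0.   , -44.   , -17.699,   0.063,   0.05 ,  -0.   ]), 'tool_pos': array([0.156, 0.605, 0.234]), 'tcp_rot': array([ 0.126,  0.992, -0.   ,  0.   ]), 'force': array([-0.184, -0.144, -0.336]), 'moment': array([-0.05 ,  0.065,  0.036]), 'grip_width': 0.0871486778003671}
```

View pics/side0.png

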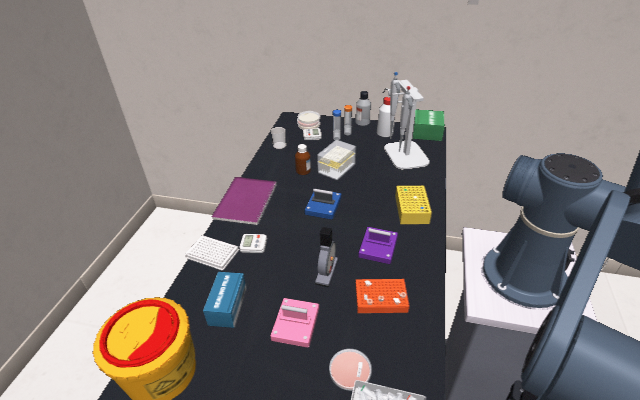

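View pics/top0.png

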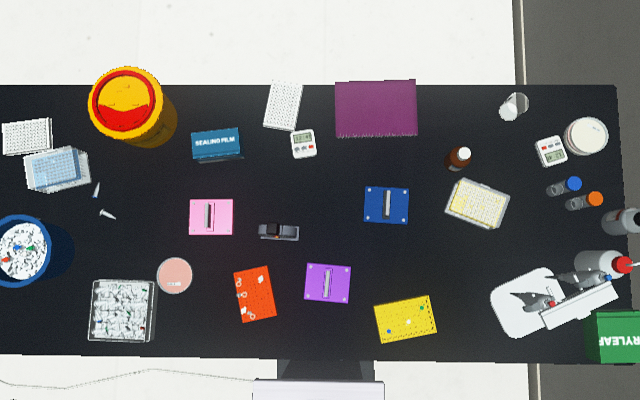

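```bash
python3 - <<'E'
from h import *
np.set_printoptions(precision=4,suppress=True)
s=cv2.imread("pics/side0.png");t=cv2.imread("pics/top0.png")
def cr(i,x,y,w,h): return cv2.resize(i[y:y+h,x:x+w],(400,300),interpolation=cv2.INTER_CUBIC)
a=np.vstack([np.hstack([cr(s,290,215,80,60+0),cr(s,290,175,80,60)]),np.hstack([cr(t,240,200,80,60),cr(t,347,175,80,60)])])
cv2.imwrite("pics/crop1.png",a)
import pickle
C={n:optics.get_image(n) for n in("side","top")}
pickle.dump(C,open("c.pkl","wb"))
S,T=C["side"],C["top"]
print("grip",tri(S,[325.8,235.7],T,[271,228.2]),atz(T,[271,228.2],.13),atz(S,[325.8,235.7],.13))
print("rib",tri(S,[324.1,192.1],T,[387.5,201.7]),atz(T,[387.5,201.7],.06),atz(S,[324.1,192.1],.06))
print("notch",atz(T,[281,228.6],.005),atz(S,[326.6,269.5],.005))
E
```

```text
grip (array([0.5101, 0.1029, 0.1377]), np.float64(0.0019886358321450507)) [0.5116 0.1041 0.13  ] [0.5109 0.0951 0.13  ]
rib (array([ 0.5797, -0.1653,  0.0563]), np.float64(0.007844177619522028)) [ 0.5832 -0.1645  0.06  ] [ 0.5746 -0.1607  0.06  ]
notch [0.5205 0.0971 0.005 ] [0.5101 0.0958 0.005 ]
```

View pics/crop1.png

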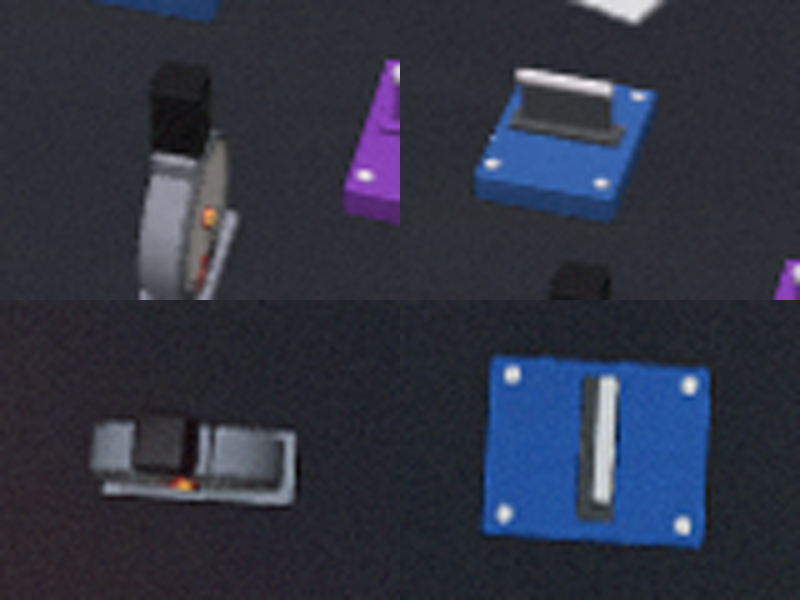

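```bash
cat >> h.py <<'E'
def plan(pos,z=None,yaw=0.,lean=0.,step=45,deg=8):
    """rows to bring TCP to pos; tool y along world y turned by yaw (deg), top leaning towards gauge +y by lean(rad)"""
    o=status.get_obs(); p=np.array(o["tool_pos"]); q=R.from_quat(o["tcp_rot"])
    Y=np.radians(yaw); y=np.array([-np.sin(Y),np.cos(Y),0]); x=-np.array([np.cos(Y),np.sin(Y),0])
    up=y*np.sin(lean)+np.array([0,0,np.cos(lean)]); zt=-up; yt=np.cross(zt,x)
    q1=R.from_matrix(np.c_[x,yt,zt]); pos=np.array(pos,float)
    w=(q1*q.inv()).as_rotvec(); n=int(max(np.ceil(np.linalg.norm(pos-p)*1000/step),np.ceil(np.degrees(np.linalg.norm(w))/deg),1))
    print("t",o["t"],"pos",p.round(4),"F",np.round(o["force"],2),"w",round(o["grip_width"],4),"n",n)
    for k in range(n):
        qk=R.from_rotvec(w*k/n)*q
        r=np.r_[qk.inv().apply((pos-p)/n)*1000, np.degrees(qk.inv().apply(w/n))]
        print(", ".join(f"{v:.1f}" for v in r))
E
python3 - <<'E'
from h import *
import pickle
np.set_printoptions(precision=4,suppress=True)
C=pickle.load(open("c.pkl","rb"));S,T=C["side"],C["top"]
print("rib top",atz(T,[388,203.2],.065),tri(T,[388,203.2],S,[323,191.4]),atz(S,[323,191.4],.065))
e=[atz(T,[347+208/5,175+78/5],.065),atz(T,[347+202/5,175+203/5],.065)]; print("T ends",e)
e=[atz(S,[290+117/5,175+75/5],.065),atz(S,[290+212/5,175+88/5],.065)]; print("S ends",e)
print("block T",[atz(T,[347+u/5,175+v/5],.028) for u,v in((92,57),(309,68),(302,248),(84,234))])
print("foot",[atz(T,[240+u/5,200+v/5],.012) for u,v in((103,193),(293,203))])
print("griptop",[atz(T,[240+u/5,200+v/5],.154) for u,v in((137,114),(195,114),(137,165),(195,167))])
plan([.511,.103,.234],yaw=-2.4)
E
```

```text
rib top [ 0.5789 -0.1651  0.065 ] (array([ 0.5796, -0.1659,  0.058 ]), np.float64(0.00045421004178165786)) [ 0.5772 -0.1572  0.065 ]
T ends [array([ 0.6093, -0.1667,  0.065 ]), array([ 0.5491, -0.1635,  0.065 ])]
S ends [array([ 0.6078, -0.158 ,  0.065 ]), array([ 0.5478, -0.1573,  0.065 ])]
block T [array([ 0.6254, -0.1133,  0.028 ]), array([ 0.6206, -0.2204,  0.028 ]), array([ 0.5313, -0.2159,  0.028 ]), array([ 0.5373, -0.1094,  0.028 ])]
foot [array([0.4946, 0.1467, 0.012 ]), array([0.4905, 0.0516, 0.012 ])]
griptop [array([0.5216, 0.1089, 0.154 ]), array([0.5218, 0.0833, 0.154 ]), array([0.4992, 0.1083, 0.154 ]), array([0.4985, 0.0827, 0.154 ])]
t 1.0 pos [0.1556 0.6053 0.2335] F [-0.32  1.44  0.63] w 0.0874 n 14
-33.5, -28.4, -0.0, -0.0, -0.0, -0.9
-33.1, -28.9, -0.0, -0.0, -0.0, -0.9
-32.7, -29.4, -0.0, -0.0, -0.0, -0.9
-32.2, -29.9, -0.0, -0.0, -0.0, -0.9
-31.8, -30.4, -0.0, -0.0, -0.0, -0.9
-31.3, -30.9, -0.0, -0.0, -0.0, -0.9
-30.8, -31.3, -0.0, -0.0, -0.0, -0.9
-30.4, -31.8, -0.0, -0.0, -0.0, -0.9
-29.9, -32.2, -0.0, -0.0, -0.0, -0.9
-29.4, -32.7, -0.0, -0.0, -0.0, -0.9
-28.9, -33.1, -0.0, -0.0, -0.0, -0.9
-28.4, -33.5, -0.0, -0.0, -0.0, -0.9
-27.9, -34.0, -0.0, -0.0, -0.0, -0.9
-27.4, -34.4, -0.0, -0.0, -0.0, -0.9
```

step_arm(series=[-33.5,-28.4,0,0,0,-0.9,-33.1,-28.9,0,0,0,-0.9,-32.7,-29.4,0,0,0,-0.9,-32.2,-29.9,0,0,0,-0.9,-31.8,-30.4,0,0,0,-0.9], gripper=-1, grip_force=30)

```text
t: 1.5
tool_pos: [0.2847, 0.4268, 0.2334]
tcp_rot: [0.08, 0.997, 0.003, 0.001]
force: [0.4, -0.7, -0.2]
grip_width: 0.087
```

step_arm(series=[-31.3,-30.9,0,0,0,-0.9,-30.8,-31.3,0,0,0,-0.9,-30.4,-31.8,0,0,0,-0.9,-29.9,-32.2,0,0,0,-0.9,-29.4,-32.7,0,0,0,-0.9])

```text
t: 2.0
tool_pos: [0.4201, 0.2429, 0.2341]
tcp_rot: [0.038, 0.999, 0.004, 0.003]
force: [0.6, 0.4, -0.5]
grip_width: 0.0871
```

step_arm(series=[-28.9,-33.1,0,0,0,-0.9,-28.4,-33.5,0,0,0,-0.9,-27.9,-34,0,0,0,-0.9])

```text
t: 2.3
tool_pos: [0.5023, 0.1324, 0.2346]
tcp_rot: [0.014, 1.0, 0.005, 0.004]
force: [0.2, 0.7, -0.7]
grip_width: 0.0872
```

```bash
python3 -c "
from h import *
plan([.510,.0975,.200],yaw=-2.4)"
```

```text
t 2.3 pos [0.5023 0.1324 0.2346] F [ 0.24  0.7  -0.73] w 0.0872 n 2
-4.2, -17.5, 17.2, 0.3, 0.2, 0.4
-4.4, -17.4, 17.3, 0.3, 0.2, 0.4
```

step_arm(series=[-4.2,-17.5,17,0.3,0.2,0.4,-4.4,-17.4,17,0.3,0.2,0.4,0,0,0,0,0,0])

```text
t: 2.6
tool_pos: [0.517, 0.0905, 0.2011]
tcp_rot: [0.025, 1.0, -0.001, 0.005]
force: [-0.2, 0.2, -0.1]
grip_width: 0.0868
```

```bash
python3 -c "
from h import *
plan([.510,.0975,.122],yaw=-2.4,step=25)
C=[optics.get_image(n) for n in('side','top')]
a=np.hstack([cv2.resize(c['img'][y:y+120,x:x+120],(400,400),interpolation=3) for c,x,y in((C[0],270,165),(C[1],215,170))])
save({'img':a},'hover.png')"
```

```text
t 2.6 pos [0.517  0.0905 0.2011] F [-0.22  0.22 -0.09] w 0.0868 n 4
2.1, 1.7, 19.7, -0.0, 0.1, -0.1
2.0, 1.7, 19.8, -0.0, 0.1, -0.1
1.9, 1.7, 19.8, -0.0, 0.1, -0.1
1.9, 1.7, 19.8, -0.0, 0.1, -0.1
```

View pics/hover.png

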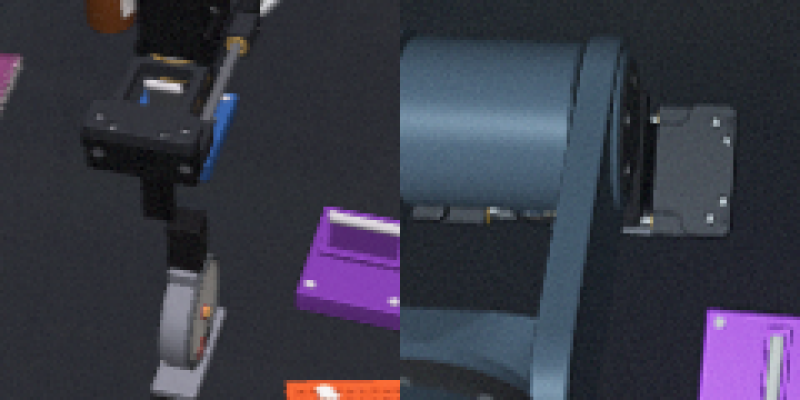

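step_arm(series=[3.5,3.5,10,0,0,0,3.5,3.5,15,0,0,0,0,0,20,0,0,0,0,0,15,0,0,0,0,0,0,0,0,0])

```text
t: 3.2
tool_pos: [0.5094, 0.1068, 0.1432]
tcp_rot: [0.02, 1.0, 0.001, 0.009]
force: [-0.3, 0.3, -0.1]
grip_width: 0.0872
```

```bash
python3 -c "
from h import *
plan([.510,.0975,.122],yaw=-2.4,step=25)"
```

```text
t 3.2 pos [0.5094 0.1068 0.1432] F [-0.29  0.29 -0.08] w 0.0872 n 1
-0.6, -9.3, 21.2, 0.1, 1.0, 0.1
```

step_arm(series=[0,-5,11,0.1,0.7,0,0,-3.5,9,0,0.2,0,0,0,0,0,0,0])

```text
t: 3.5
tool_pos: [0.5093, 0.0999, 0.1232]
tcp_rot: [0.018, 1.0, -0.0, 0.002]
force: [-0.2, -0.2, -0.2]
grip_width: 0.0871
```

```bash
python3 -c "
from h import *
plan([.510,.0975,.122],yaw=-2.4,step=25)"
```

```text
t 3.5 pos [0.5093 0.0999 0.1232] F [-0.23 -0.21 -0.16] w 0.0871 n 1
-0.8, -2.4, 1.2, -0.0, 0.2, 0.3
```

step_arm(series=[-0.8,-2,1.2,0,0.2,0.3,0,0,0,0,0,0,0,0,0,0,0,0,0,0,0,0,0,0,0,0,0,0,0,0], gripper=1, grip_force=35)

```text
t: 4.0
tool_pos: [0.5113, 0.0972, 0.1231]
tcp_rot: [0.022, 1.0, -0.0, 0.001]
force: [0.4, -0.2, -0.3]
grip_width: 0.0546
```

step_arm(series=[0,0,0,0,0,0,0,0,0,0,0,0,0,0,0,0,0,0])

```text
t: 4.3
tool_pos: [0.5115, 0.0973, 0.1235]
tcp_rot: [0.022, 1.0, 0.0, 0.002]
force: [0.1, -0.7, -1.2]
grip_width: 0.0312
```

```bash
python3 -c "
from h import *
plan([.510,.0975,.142],yaw=-2.4,step=25);o=status.get_obs();print(o['moment'],o['tcp_rot'])"
```

```text
t 4.3 pos [0.5115 0.0973 0.1235] F [ 0.09 -0.68 -1.22] w 0.0312 n 1
1.4, 0.2, -18.5, 0.0, 0.2, -0.1
[ 0.00100033  0.01498889 -0.00956994] [2.17707168e-02 9.99761613e-01 1.47069221e-05 1.65889479e-03]
```

step_arm(series=[0,0,0,0,0,0,0,0,0,0,0,0,0,0,0,0,0,0])

```text
t: 4.6
tool_pos: [0.5115, 0.0984, 0.1237]
tcp_rot: [0.022, 1.0, 0.001, 0.002]
force: [0.1, 1.0, 1.0]
grip_width: 0.0241
```

```bash
python3 -c "
from h import *
plan([.510,.0975,.142],yaw=-2.4,step=25);o=status.get_obs();print(o['moment'],o['tcp_rot'])"
```

```text
t 4.6 pos [0.5115 0.0984 0.1237] F [0.11 1.   0.99] w 0.0241 n 1
1.4, -0.9, -18.3, 0.1, 0.2, -0.1
[ 0.13893966 -0.01949839 -0.00695041] [2.22119925e-02 9.99751033e-01 9.88990383e-04 1.87668229e-03]
```

step_arm(series=[0,0,-20,0,0,0,0,0,-30,0,0,0,0,0,-30,0,0,0,0,0,-25,0,0,0,0,0,0,0,0,0])

```text
t: 5.1
tool_pos: [0.5076, 0.0974, 0.2276]
tcp_rot: [0.022, 1.0, 0.0, -0.004]
force: [1.2, 0.5, -3.2]
grip_width: 0.0238
```

```bash
python3 -c "
from h import *
plan([.579,-.165,.235],yaw=-2.6,step=32);o=status.get_obs();print(o['moment'],o['tcp_rot'])"
```

```text
t 5.1 pos [0.5076 0.0974 0.2276] F [ 1.15  0.53 -3.17] w 0.0238 n 9
-9.2, -28.8, -0.9, 0.0, -0.1, 0.0
-9.2, -28.8, -0.9, 0.0, -0.1, 0.0
-9.2, -28.8, -0.9, 0.0, -0.1, 0.0
-9.2, -28.8, -0.9, 0.0, -0.1, 0.0
-9.2, -28.8, -0.9, 0.0, -0.1, 0.0
-9.2, -28.8, -0.9, 0.0, -0.1, 0.0
-9.2, -28.8, -0.8, 0.0, -0.1, 0.0
-9.2, -28.8, -0.8, 0.0, -0.1, 0.0
-9.2, -28.8, -0.8, 0.0, -0.1, 0.0
[ 0.0817892  -0.0789237  -0.01500664] [ 2.20011594e-02  9.99748601e-01  1.55987359e-04 -4.31954430e-03]
```

step_arm(series=[-9.2,-28.8,-0.9,0,-0.1,0,-9.2,-28.8,-0.9,0,-0.1,0,-9.2,-28.8,-0.9,0,-0.1,0,-9.2,-28.8,-0.9,0,-0.1,0,-9.2,-28.8,-0.9,0,-0.1,0])

```text
t: 5.6
tool_pos: [0.5416, -0.0483, 0.223]
tcp_rot: [0.018, 1.0, 0.002, -0.007]
force: [-0.2, 0.2, -4.7]
grip_width: 0.0238
```

step_arm(series=[-9.2,-28.8,-0.9,0,-0.1,0,-9.2,-28.8,-0.9,0,-0.1,0,-9.2,-20,-0.9,0,-0.1,0,0,0,0,0,0,0])

```text
t: 6.0
tool_pos: [0.5643, -0.1333, 0.2162]
tcp_rot: [0.02, 1.0, 0.003, -0.01]
force: [0.4, 0.6, -3.9]
grip_width: 0.0239
```

```bash
python3 -c "
from h import *
plan([.579,-.165,.235],yaw=-2.6,step=32);o=status.get_obs();print(o['moment'],o['tcp_rot'])"
```

```text
t 6.0 pos [ 0.5643 -0.1333  0.2162] F [ 0.36  0.56 -3.89] w 0.0239 n 2
-7.8, -15.5, -9.7, 0.2, -0.6, 0.1
-7.9, -15.5, -9.5, 0.2, -0.6, 0.1
[ 0.05376409 -0.05887458  0.02733683] [ 0.02046041  0.9997332   0.00308285 -0.01026631]
```

step_arm(series=[-8,-15.5,-11,0.2,-0.6,0.1,-8,-13,-10,0.2,-0.6,0,0,0,0,0,0,0,0,0,0,0,0,0])

```text
t: 6.4
tool_pos: [0.5768, -0.1601, 0.2322]
tcp_rot: [0.022, 1.0, 0.003, -0.005]
force: [0.0, 0.7, -4.3]
grip_width: 0.0238
```

```bash
python3 -c "
from h import *
plan([.579,-.165,.205],yaw=-2.6,step=32)
C=[optics.get_image(n) for n in('side','top')]
import pickle; pickle.dump(C,open('c2.pkl','wb'))
a=np.hstack([cv2.resize(c['img'][y:y+120,x:x+120],(400,400),interpolation=3) for c,x,y in((C[0],265,115),(C[1],330,140))])
save({'img':a},'hover2.png')
for t in('notch','rib_mid'):
  for n in('side','top'): print(t,n,[(np.round(r['point'],1).tolist(),round(r['conf'],2)) for r in optics.pinpoint(n,t)])
"
```

```text
t 6.4 pos [ 0.5768 -0.1601  0.2322] F [ 0.05  0.72 -4.32] w 0.0238 n 1
-2.7, -5.0, 27.2, 0.3, -0.6, 0.1
notch side [([322.6, 174.9], 0.74), ([304.6, 170.1], 0.27)]
notch top [([387.1, 201.4], 0.53)]
rib_mid side [([377.9, 230.5], 0.81), ([292.2, 308.5], 0.71), ([324.0, 189.8], 0.58)]
rib_mid top [([206.6, 216.7], 0.59)]
```

View pics/hover2.png

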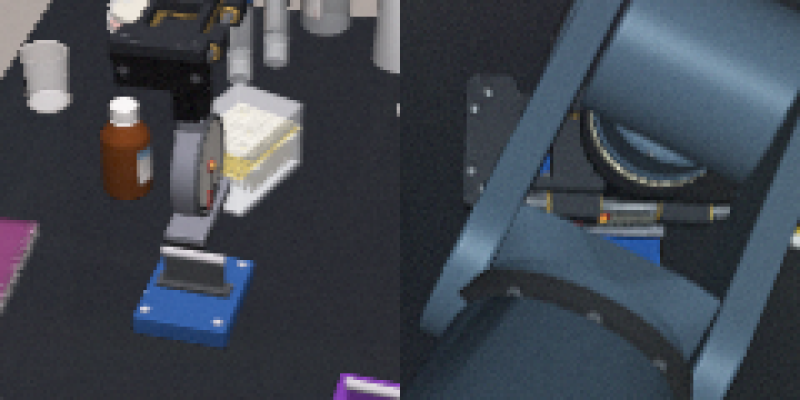

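```bash
python3 -c "
from h import *
import pickle
np.set_printoptions(precision=4,suppress=True)
S,T=pickle.load(open('c2.pkl','rb')); S0=pickle.load(open('c.pkl','rb'))['side']
o=status.get_obs(); q=R.from_quat(o['tcp_rot']); p=o['tool_pos']
G=lambda dx,dy,dz: p+q.apply([-dx,dy,.1237-dz])   # gauge coords from foot underside
for nm,g in dict(notch=(0,0,.005),grip=(0,0,.13),fA=(-.018,.048,0),fB=(.018,.048,0),fC=(-.018,.048,.012),ft=(0,0,.154)).items(): print(nm,G(*g),proj(S,G(*g)),'crop',(proj(S,G(*g))-[265,115])*400/120, 'top',proj(T,G(*g)))
print(np.abs(S['img'].astype(int)-S0['img'])[185:215,300:345].mean())
print([(n,optics.pinpoint('side',n)[:2]) for n in('gauge_grip','rib_mid')])
a=cv2.resize(S['img'][125:225,285:365],(640,800),interpolation=3)[:600+200]
a=cv2.resize(S['img'][140:215,285:385],(800,600),interpolation=3)
for nm,g in dict(fA=(-.018,.048,0),fB=(.018,.048,0)).items():
  u=(proj(S,G(*g))[0]-[285,140]+.5)*8; cv2.circle(a,tuple(int(v) for v in u),4,(0,255,0),-1)
r=np.array([.579,-.165,.065]); d=np.array([np.cos(-.045),np.sin(-.045),0])*.03
for e in(r+d,r-d):
  u=(proj(S,e)[0]-[285,140]+.5)*8; cv2.circle(a,tuple(int(v) for v in u),4,(255,0,255),-1)
save({'img':a},'ov.png')
"
```

```text
notch [ 0.5762 -0.1598  0.114 ] [[323.2657 178.0719]] crop [[194.2189 210.2398]] top [[387.8684 201.5511]]
grip [ 0.5772 -0.1604  0.239 ] [[322.2129 141.9367]] crop [[190.7096  89.789 ]] top [[394.5119 192.711 ]]
fA [ 0.5602 -0.111   0.1094] [[324.8988 189.7595]] crop [[199.6628 249.1982]] top [[366.3621 208.5866]]
fB [ 0.5961 -0.1126  0.109 ] [[313.031  187.9941]] crop [[160.1032 243.3136]] top [[367.0124 193.0978]]
fC [ 0.5603 -0.1111  0.1214] [[324.8111 186.4659]] crop [[199.3702 238.2198]] top [[366.6916 207.9082]]
ft [ 0.5774 -0.1605  0.263 ] [[321.9942 134.4299]] crop [[189.9806  64.7662]] top [[395.9901 190.7441]]
3.825679012345679
[('gauge_grip', [{'point': [323.1, 141.1], 'conf': 0.59}]), ('rib_mid', [{'point': [377.9, 230.5], 'conf': 0.81}, {'point': [292.2, 308.5], 'conf': 0.71}])]
```

View pics/ov.png

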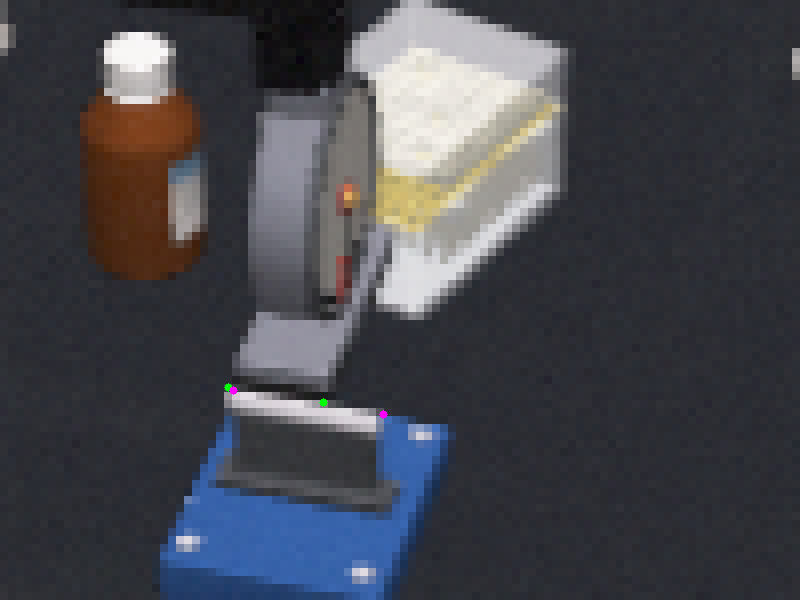

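step_arm(series=[-2.7,-5,12,0.3,-0.6,0.1,0,0,12,0,0,0,0,0,0,0,0,0])

```text
t: 7.1
tool_pos: [0.5798, -0.1652, 0.2083]
tcp_rot: [0.022, 1.0, -0.0, 0.001]
force: [-0.3, 0.6, -3.2]
grip_width: 0.0236
```

```bash
python3 -c "
from h import *
plan([.579,-.165,.190],yaw=-2.6,step=32);o=status.get_obs();print(o['moment'],o['tcp_rot'])"
```

```text
t 7.1 pos [ 0.5798 -0.1652  0.2083] F [-0.32  0.59 -3.2 ] w 0.0236 n 1
0.9, 0.2, 18.3, -0.0, 0.2, 0.1
[0.04617108 0.10477648 0.00486357] [ 2.19612385e-02  9.99757736e-01 -3.77005298e-04  1.42502812e-03]
```

Aligned; descend to just over contact.

step_arm(series=[0.5,0,10,0,0.1,0,0,0,8,0,0.1,0,0,0,0,0,0,0,0,0,0,0,0,0])

```text
t: 7.5
tool_pos: [0.5792, -0.1648, 0.1885]
tcp_rot: [0.022, 1.0, 0.0, -0.001]
force: [0.3, -0.5, -4.1]
grip_width: 0.024
```

```bash
python3 -c "
from h import *
import time
plan([.579,-.165,.180],yaw=-2.6,step=32);o=status.get_obs();print(o['moment'],o['tcp_rot'])"
```

```text
t 7.5 pos [ 0.5792 -0.1648  0.1885] F [ 0.34 -0.47 -4.09] w 0.024 n 1
0.2, -0.2, 8.5, 0.0, -0.1, 0.1
[ 0.01686447 -0.03628207  0.00946145] [ 2.18698761e-02  9.99760305e-01  5.73983368e-05 -1.01827678e-03]
```

step_arm(series=[0,0,2,0,0,0,0,0,1.5,0,0,0,0,0,0,0,0,0,0,0,0,0,0,0])

```text
t: 7.9
tool_pos: [0.5799, -0.165, 0.1856]
tcp_rot: [0.022, 1.0, -0.0, -0.0]
force: [-0.3, -0.4, -3.8]
grip_width: 0.0238
```

step_arm(series=[0,0,2,0,0,0,0,0,1,0,0,0,0,0,0,0,0,0,0,0,0,0,0,0])

```text
t: 8.3
tool_pos: [0.5801, -0.1652, 0.1833]
tcp_rot: [0.022, 1.0, -0.001, 0.0]
force: [0.1, -0.5, -2.9]
grip_width: 0.0241
```

```bash
python3 -c "
from h import *
plan([.579,-.165,.180],yaw=-2.6,step=32);o=status.get_obs();print(o['moment'],o['tcp_rot'])"
```

```text
t 8.3 pos [ 0.5801 -0.1652  0.1833] F [ 0.12 -0.46 -2.86] w 0.0241 n 1
1.2, 0.1, 3.3, -0.1, 0.0, 0.1
[ 0.06576404  0.04372451 -0.07522806] [ 2.18604591e-02  9.99760780e-01 -5.79416404e-04  4.09815749e-04]
```

step_arm(series=[0,0,2,0,0,0,0,0,1.5,0,0,0,0,0,0,0,0,0,0,0,0,0,0,0])

```text
t: 8.7
tool_pos: [0.5802, -0.1652, 0.1804]
tcp_rot: [0.022, 1.0, -0.001, 0.001]
force: [-0.1, 0.9, -0.8]
grip_width: 0.0242
```

```bash
python3 -c "
from h import *
plan([.5795,-.165,.1797],yaw=-2.6,step=32);
f=[]
for i in range(6):
  c=optics.get_image('side'); o=status.get_obs(); f.append(np.r_[o['force'],o['tool_pos']])
print(np.mean(f,0)); import pickle; pickle.dump(c,open('c3.pkl','wb'))
print([(n,optics.pinpoint('side',n)[:2]) for n in('pointer_tip','mark_tip')])
a=cv2.resize(c['img'][140:215,285:385],(800,600),interpolation=3); save({'img':a},'seat.png')
"
```

```text
t 8.7 pos [ 0.5802 -0.1652  0.1804] F [-0.1   0.93 -0.8 ] w 0.0242 n 1
0.8, 0.2, 0.7, -0.1, 0.1, 0.1
[-0.56664606  0.18258573 -0.58047294  0.58025713 -0.16520816  0.18037579]
[('pointer_tip', []), ('mark_tip', [])]
```

View pics/seat.png

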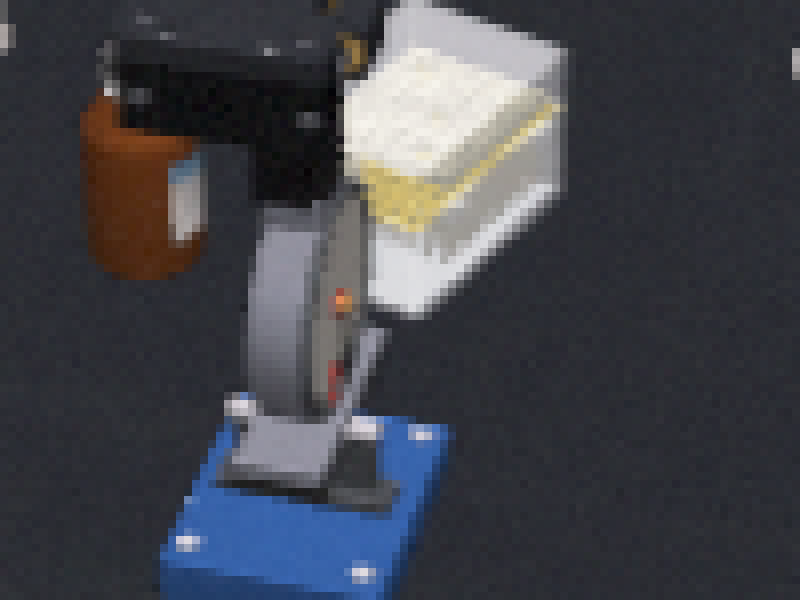

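step_arm(series=[0,0,-6,0,0,0,0,0,-25,0,0,0,0,0,-35,0,0,0,0,0,-35,0,0,0,0,0,-20,0,0,0])

```text
t: 9.6
tool_pos: [0.578, -0.1641, 0.2999]
tcp_rot: [0.022, 1.0, 0.002, -0.004]
force: [-0.1, -0.6, -2.8]
grip_width: 0.0237
```

```bash
python3 -c "
from h import *
import pickle
S=pickle.load(open('c.pkl','rb'))['side']; print(proj(S,[[.44,.28,.26],[.44,.28,.35]]))
plan([.44,.28,.33],yaw=-65,step=45);o=status.get_obs();print(o['joint_positions'])"
```

```text
[[339.84916142 258.37558641]
 [340.30120689 223.85269996]]
t 9.6 pos [ 0.578  -0.1641  0.2999] F [-0.11 -0.59 -2.77] w 0.0237 n 11
14.3, 39.8, -2.5, -0.0, -0.1, 5.7
18.2, 38.2, -2.5, -0.0, -0.1, 5.7
21.9, 36.2, -2.5, -0.0, -0.1, 5.7
25.4, 33.8, -2.5, -0.0, -0.1, 5.7
28.6, 31.2, -2.5, -0.0, -0.1, 5.7
31.5, 28.2, -2.5, -0.0, -0.1, 5.7
34.2, 24.9, -2.6, -0.0, -0.1, 5.7
36.5, 21.4, -2.6, -0.0, -0.1, 5.7
38.4, 17.7, -2.6, -0.0, -0.1, 5.7
40.0, 13.8, -2.7, -0.0, -0.1, 5.7
41.1, 9.8, -2.7, -0.0, -0.1, 5.7
[-4.62185345e-01  4.31516131e-01  1.40773272e+00 -6.35702587e-04
  1.31195012e+00 -1.98887094e+00]
```

step_arm(series=[14.3,39.8,-2.5,0,-0.1,5.7,18.2,38.2,-2.5,0,-0.1,5.7,21.9,36.2,-2.5,0,-0.1,5.7,25.4,33.8,-2.5,0,-0.1,5.7,28.6,31.2,-2.5,0,-0.1,5.7])

```text
t: 10.1
tool_pos: [0.5203, 0.0368, 0.3167]
tcp_rot: [0.282, 0.959, -0.001, 0.008]
force: [0.5, -0.0, -3.8]
grip_width: 0.0239
```

step_arm(series=[31.5,28.2,-2.5,0,-0.1,5.7,34.2,24.9,-2.6,0,-0.1,5.7,36.5,21.4,-2.6,0,-0.1,5.7,38.4,17.7,-2.6,0,-0.1,5.7,40,13.8,-2.7,0,-0.1,5.7])

```text
t: 10.6
tool_pos: [0.461, 0.2489, 0.3279]
tcp_rot: [0.519, 0.855, 0.0, 0.012]
force: [1.2, -0.8, -4.3]
grip_width: 0.0235
```

```bash
python3 -c "
from h import *
plan([.44,.28,.33],yaw=-65,step=45)"
```

```text
t 10.6 pos [0.461  0.2489 0.3279] F [ 1.18 -0.78 -4.28] w 0.0235 n 1
37.2, -4.3, -3.0, 0.8, 1.2, 2.4
```

step_arm(series=[30,-4,-3,0.8,1.2,2.4,0,0,0,0,0,0,0,0,0,0,0,0,0,0,0,0,0,0,0,0,0,0,0,0])

```text
t: 11.1
tool_pos: [0.4405, 0.2788, 0.3304]
tcp_rot: [0.535, 0.845, 0.0, -0.001]
force: [0.3, 0.0, -4.1]
grip_width: 0.0237
```

step_arm(series=[0,0,0,0,0,0,0,0,0,0,0,0,0,0,0,0,0,0,0,0,0,0,0,0,0,0,0,0,0,0])

```text
t: 11.6
tool_pos: [0.4421, 0.2759, 0.3301]
tcp_rot: [0.537, 0.844, 0.0, -0.0]
force: [0.2, -0.9, -3.7]
grip_width: 0.024
```

```bash
cat > m.py <<'E'
from h import *
import pickle
np.set_printoptions(precision=4,suppress=True)
I=[optics.get_image('side') for _ in range(5)]; o=status.get_obs()
c=I[0]; c['img']=np.mean([i['img'] for i in I],0).astype(np.uint8); pickle.dump((c,o),open('c4.pkl','wb'))
q=R.from_quat(o['tcp_rot']); p=o['tool_pos']
G=lambda dx,dy,dz: p+q.apply([-dx,dy,.1237-dz])
print(p,o['tcp_rot'])
ctr=proj(c,G(-.0115,0,.058))[0]; print('ctr',ctr)
for n in('pointer_tip','mark_tip'): print(n,optics.pinpoint('side',n)[:2])
# rectified dial: 10 px per mm, 50mm half
h=45; P=[G(-.0115,y/1000,.058+z/1000) for y,z in((h,h),(-h,h),(-h,-h),(h,-h))]
src=np.float32(proj(c,np.array(P))); dst=np.float32([[0,0],[600,0],[600,600],[0,600]])
H=cv2.getPerspectiveTransform(src,dst); w=cv2.warpPerspective(c['img'],H,(600,600),flags=cv2.INTER_CUBIC)
u,v=np.round(ctr).astype(int); raw=cv2.resize(c['img'][v-40:v+40,u-14:u+13],(200,600),interpolation=3)
save({'img':np.hstack([w,raw])},'dial.png'); pickle.dump(H,open('H.pkl','wb'))
E
python3 m.py
```

```text
[0.442  0.2762 0.3301] [ 0.5369  0.8437  0.0001 -0.0005]
ctr [340.7163 259.555 ]
pointer_tip [{'point': [340.8, 274.3], 'conf': 0.56}]
mark_tip [{'point': [334.2, 276.4], 'conf': 0.37}]
```

View pics/dial.png

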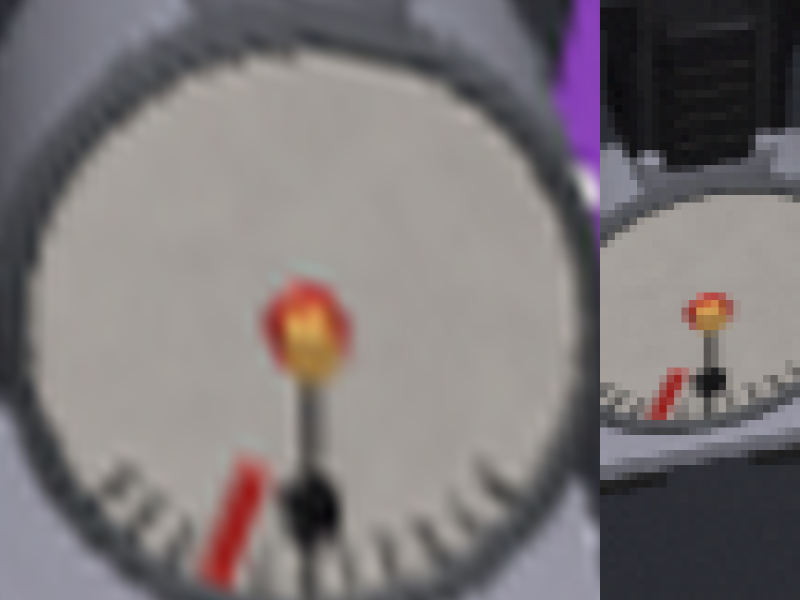

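```bash
cat > seg.py <<'E'
from h import *
import pickle
np.set_printoptions(precision=4,suppress=True)
c,o=pickle.load(open('c4.pkl','rb')); H=pickle.load(open('H.pkl','rb'))
w=cv2.warpPerspective(c['img'],H,(600,600),flags=cv2.INTER_CUBIC).astype(float)
r,g,b=w[...,0],w[...,1],w[...,2]
wt=np.clip(r-g-30,0,None); yy,xx=np.mgrid[:600,:600]
hub=(np.hypot(xx-306,yy-325)<75); rim=np.hypot(xx-306,yy-325)<275
def cen(m): return np.array([(xx*m).sum(),(yy*m).sum()])/m.sum()
M=wt*(~hub)*rim
m=cen(M); cov=np.array([[((xx-m[0])**2*M).sum(),((xx-m[0])*(yy-m[1])*M).sum()],[0,((yy-m[1])**2*M).sum()]])/M.sum(); cov[1,0]=cov[0,1]
ev,V=np.linalg.eigh(cov); v=V[:,1]
# dial disc: bright low-saturation
br=((w.min(2)>120)&(yy<440)).astype(np.uint8)
cnt=max(cv2.findContours(br,0,1)[0],key=cv2.contourArea)[:,0]; cnt=cnt[cnt[:,1]<430]
A=np.c_[cnt,np.ones(len(cnt))]; s=np.linalg.lstsq(A,(cnt**2).sum(1),rcond=None)[0]; C=s[:2]/2; rad=np.sqrt(s[2]+C@C)
dk=np.clip(90-w.max(2),0,None)*rim; P=dk*((yy>380)&(abs(xx-C[0])<300)&(yy<560))
hubc=cen(wt*hub)
print("disc",C,rad/6.667,"hub",hubc,"mark",m,"dir",-np.arctan(v[0]/v[1]),"sd",np.sqrt(ev)/6.667)
k=cen(np.clip(70-w.max(2),0,None)*(np.hypot(xx-C[0],yy-C[1])<215)*(~hub)); print("blob",k)
for n,q in(("disc",C),("hub",hubc)): print(n,"mark ang",np.arctan2(q[0]-m[0],m[1]-q[1]),"rad",np.hypot(*(m-q))/6.667,"pointer",np.arctan2(q[0]-k[0],k[1]-q[1]),np.hypot(*(k-q))/6.667)
E
python3 seg.py
```

```text
disc [304.0143 262.6576] 33.08012215630167 hub [305.0042 317.3623] mark [235.0879 524.2831] dir 0.3372470600425442 sd [1.3722 5.1688]
blob [311.7372 475.1648]
disc mark ang 0.25760091350709885 rad 40.58087039111927 pointer -0.03632578742927337 31.895532436876945
hub mark ang 0.3258449880646626 rad 32.76039770863763 pointer -0.04264146460284708 23.690728056993073
```

```bash
python3 -c "
from h import *
plan([.44,.28,.33],yaw=-65,lean=.345,step=45,deg=7)"
```

```text
t 11.95 pos [0.442  0.2762 0.3301] F [ 0.11 -0.4  -4.09] w 0.0239 n 3
1.4, -0.1, 0.0, 6.6, -0.0, 0.0
1.4, -0.0, 0.1, 6.6, -0.0, 0.0
1.4, -0.0, 0.1, 6.6, -0.0, 0.0
```

step_arm(series=[1,0,0,6.6,0,0,1,0,0,6.6,0,0,1,0,0,6.6,0,0,0,0,0,0,0,0,0,0,0,0,0,0])

```text
t: 12.45
tool_pos: [0.4409, 0.2796, 0.3302]
tcp_rot: [0.528, 0.831, -0.147, -0.094]
force: [-0.5, -0.3, -3.6]
grip_width: 0.0241
```

```bash
python3 -c "
from h import *
plan([.44,.28,.33],yaw=-65,lean=.345,step=45,deg=7)"
```

```text
t 12.45 pos [0.4409 0.2796 0.3302] F [-0.45 -0.32 -3.63] w 0.0241 n 1
0.7, -0.6, 0.5, -0.3, 0.0, 0.1
```

Lean ≈0.35 now; let the pointer settle, then compare it with the mark.

step_arm(series=[0,0,0,-0.3,0,0,0,0,0,0,0,0,0,0,0,0,0,0,0,0,0,0,0,0,0,0,0,0,0,0])

```text
t: 12.95
tool_pos: [0.4389, 0.279, 0.3324]
tcp_rot: [0.529, 0.832, -0.142, -0.09]
force: [0.1, -0.4, -4.7]
grip_width: 0.0237
```

step_arm(series=[0,0,0,0,0,0,0,0,0,0,0,0,0,0,0,0,0,0,0,0,0,0,0,0,0,0,0,0,0,0])

```text
t: 13.45
tool_pos: [0.4389, 0.2789, 0.3328]
tcp_rot: [0.529, 0.832, -0.141, -0.09]
force: [1.1, -0.3, -3.0]
grip_width: 0.0238
```

step_arm(series=[0,0,0,0,0,0,0,0,0,0,0,0,0,0,0,0,0,0,0,0,0,0,0,0,0,0,0,0,0,0])

```text
t: 13.95
tool_pos: [0.439, 0.2789, 0.3325]
tcp_rot: [0.529, 0.832, -0.141, -0.09]
force: [-0.7, -0.6, -1.8]
grip_width: 0.0236
```

```bash
sed -i "s/dial.png/dial2.png/; s/c4.pkl/c5.pkl/; s/H.pkl/H5.pkl/" m.py; python3 m.py; python3 -c "
from h import *
o=status.get_obs();q=R.from_quat(o['tcp_rot']);u=-q.apply([0,0,1]);y=q.apply([0,1,0]);print('lean',np.arcsin(-y[2]))"
```

```text
[0.439  0.2789 0.3326] [ 0.5288  0.8321 -0.1413 -0.09  ]
ctr [353.1556 256.72  ]
pointer_tip [{'point': [349.1, 271.9], 'conf': 0.62}]
mark_tip []
lean 0.33665463343546836
```

View pics/dial2.png

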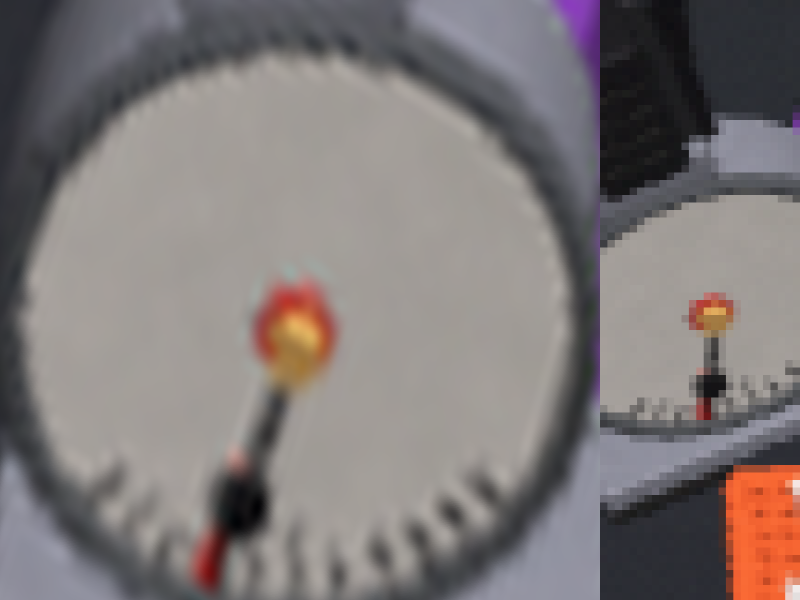

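```bash
cat > pol.py <<'E'
from h import *
import pickle
from scipy.signal import find_peaks
np.set_printoptions(precision=3,suppress=True)
for f,h in(('c4.pkl','H.pkl'),('c5.pkl','H5.pkl')):
    c,o=pickle.load(open(f,'rb')); H=pickle.load(open(h,'rb'))
    w=cv2.warpPerspective(c['img'],H,(600,640),flags=cv2.INTER_CUBIC).astype(np.float32)
    y=R.from_quat(o['tcp_rot']).apply([0,1,0]); print(f,'lean',np.arcsin(-y[2]))
    # disc rim: sub-pixel circle from the upper dial edge
    pts=[]
    for a in np.radians(np.arange(100,441,4)): # angle from down; skip ticks
        if not(np.radians(100)<a<np.radians(260)): continue
        rr=np.arange(200,300,.5); X=(300-rr*np.sin(a)).astype(np.float32); Y=(325+rr*np.cos(a)).astype(np.float32)
        g=cv2.remap(w.mean(2),X[None],Y[None],1)[0]; d=np.diff(cv2.GaussianBlur(g[None],(0,0),6)[0]); k=d[20:].argmin()+20; pts.append([X[k],Y[k]])
    pts=np.array(pts); A=np.c_[pts,np.ones(len(pts))]; s=np.linalg.lstsq(A,(pts**2).sum(1),rcond=None)[0]; C=s[:2]/2; rad=np.sqrt(s[2]+C@C)
    print('disc',C,rad,'res',np.std(np.hypot(*(pts-C).T)-rad))
    th=np.arange(-1.1,1.1,.005)
    for lo,hi in((225,240),(240,258),(190,215)):
        rr=np.arange(lo,hi,2.)
        X=(C[0]-rr[:,None]*np.sin(th)).astype(np.float32);Y=(C[1]+rr[:,None]*np.cos(th)).astype(np.float32)
        p=cv2.remap(w,X,Y,1).mean(0); dark=-p.min(1); red=p[:,0]-p[:,1]
        pk=find_peaks(cv2.GaussianBlur(dark[None],(0,0),3)[0].ravel() if 0 else dark,prominence=12)[0]
        q=np.clip(red-30,0,None); print(lo,'dark',th[pk],'red',(th*q).sum()/q.sum(), th[red.argmax()])
E
python3 pol.py
```

```text
c4.pkl lean 0.00036799923872681385
disc [304.962 329.196] 275.84488975500534 res 2.145572566321525
225 dark [-0.89  -0.705 -0.535 -0.355 -0.175 -0.01   0.345  0.535  0.71   0.88 ] red 0.34498913389412433 0.3449999999999691
240 dark [-0.875 -0.7   -0.535 -0.345 -0.175 -0.01   0.185  0.34   0.53   0.71
  0.88 ] red 0.34548558600605805 0.3349999999999693
190 dark [-0.015  0.34 ] red 0.34364551320135234 0.3399999999999692
c5.pkl lean 0.3366113750659841
disc [295.653 330.508] 275.8551441236719 res 2.0496715113219337
225 dark [-0.875 -0.71  -0.535 -0.36  -0.17  -0.     0.18   0.345  0.7    0.885] red 0.3785838503887735 0.37999999999996836
240 dark [-0.87  -0.705 -0.535 -0.365 -0.17  -0.005  0.17   0.34   0.55   0.71
  0.88 ] red 0.3710668831867917 0.37499999999996847
190 dark [0.01  0.305] red nan 0.40499999999996783pol.py:23: RuntimeWarning: invalid value encountered in scalar divide
  q=np.clip(red-30,0,None); print(lo,'dark',th[pk],'red',(th*q).sum()/q.sum(), th[red.argmax()])
```

```bash
python3 -c "
from h import *
plan([.577,-.155,.280],yaw=-2.6,step=40,deg=7)"
```

```text
t 14.3 pos [0.4389 0.2789 0.3326] F [ 0.2  -0.31 -3.07] w 0.0237 n 12
-37.6, -3.2, 5.8, -1.4, -0.9, -5.1
-37.1, -6.7, 6.2, -1.4, -0.9, -5.1
-36.2, -10.2, 6.5, -1.4, -0.9, -5.1
-35.1, -13.5, 6.8, -1.4, -0.9, -5.1
-33.6, -16.8, 6.9, -1.4, -0.9, -5.1
-31.8, -19.9, 7.0, -1.4, -0.9, -5.1
-29.8, -22.8, 6.9, -1.4, -0.9, -5.1
-27.5, -25.6, 6.7, -1.4, -0.9, -5.1
-25.0, -28.1, 6.5, -1.4, -0.9, -5.1
-22.3, -30.4, 6.1, -1.4, -0.9, -5.1
-19.4, -32.4, 5.6, -1.4, -0.9, -5.1
-16.3, -34.2, 5.0, -1.4, -0.9, -5.1
```

step_arm(series=[-37.6,-3.2,5.8,-1.4,-0.9,-5.1,-37.1,-6.7,6.2,-1.4,-0.9,-5.1,-36.2,-10.2,6.5,-1.4,-0.9,-5.1,-35.1,-13.5,6.8,-1.4,-0.9,-5.1,-33.6,-16.8,6.9,-1.4,-0.9,-5.1])

```text
t: 14.8
tool_pos: [0.4991, 0.0987, 0.3098]
tcp_rot: [0.318, 0.943, -0.084, -0.053]
force: [0.9, -0.3, -3.5]
grip_width: 0.0236
```

step_arm(series=[-31.8,-19.9,7,-1.4,-0.9,-5.1,-29.8,-22.8,6.9,-1.4,-0.9,-5.1,-27.5,-25.6,6.7,-1.4,-0.9,-5.1,-25,-28.1,6.5,-1.4,-0.9,-5.1,-22.3,-30.4,6.1,-1.4,-0.9,-5.1])

```text
t: 15.3
tool_pos: [0.5616, -0.0857, 0.2869]
tcp_rot: [0.091, 0.995, -0.022, -0.015]
force: [0.6, 0.4, -3.5]
grip_width: 0.024
```

```bash
python3 -c "
from h import *
plan([.579,-.165,.24],yaw=-2.6,step=40,deg=7)"
```

```text
t 15.3 pos [ 0.5616 -0.0857  0.2869] F [ 0.63  0.43 -3.46] w 0.024 n 3
-10.9, -24.2, 16.5, -0.8, -0.5, -2.6
-9.6, -24.9, 16.2, -0.8, -0.5, -2.6
-8.3, -25.5, 15.9, -0.8, -0.5, -2.6
```

step_arm(series=[-10.9,-24.2,10,-0.8,-0.5,-2.6,-9.6,-24.9,12,-0.8,-0.5,-2.6,-3,-18,10,-0.8,-0.5,-2.6,0,0,0,0,0,0,0,0,0,0,0,0])

```text
t: 15.8
tool_pos: [0.574, -0.1655, 0.2547]
tcp_rot: [0.025, 1.0, 0.0, -0.003]
force: [-0.4, 0.9, -3.9]
grip_width: 0.0237
```

```bash
python3 -c "
from h import *
plan([.5795,-.165,.21],yaw=-2.6,step=40,deg=7)"
```

```text
t 15.8 pos [ 0.574  -0.1655  0.2547] F [-0.41  0.94 -3.93] w 0.0237 n 2
-2.9, 0.4, 22.3, 0.0, -0.2, -0.1
-2.8, 0.4, 22.3, 0.0, -0.2, -0.1
```

step_arm(series=[-3,0,20,0,-0.2,-0.1,-2.5,0,22,0,-0.2,-0.1,0,0,0,0,0,0,0,0,0,0,0,0])

```text
t: 16.2
tool_pos: [0.5799, -0.1613, 0.2148]
tcp_rot: [0.022, 1.0, 0.001, 0.001]
force: [0.9, -0.1, -3.7]
grip_width: 0.0237
```

```bash
python3 -c "
from h import *
plan([.5795,-.165,.1885],yaw=-2.6,step=40,deg=7)"
```

```text
t 16.2 pos [ 0.5799 -0.1613  0.2148] F [ 0.91 -0.06 -3.73] w 0.0237 n 1
0.3, -3.8, 26.3, 0.1, 0.1, 0.1
```

step_arm(series=[0,-3.8,8,0.1,0.1,0.1,0,0,10,0,0,0,0,0,7,0,0,0,0,0,0,0,0,0,0,0,0,0,0,0])

```text
t: 16.7
tool_pos: [0.5811, -0.1643, 0.1911]
tcp_rot: [0.022, 1.0, -0.001, 0.002]
force: [0.3, 0.2, -2.7]
grip_width: 0.0238
```

```bash
python3 -c "
from h import *
plan([.5795,-.165,.182],yaw=-2.6,step=40,deg=7)"
```

```text
t 16.7 pos [ 0.5811 -0.1643  0.1911] F [ 0.28  0.23 -2.75] w 0.0238 n 1
1.6, -0.7, 9.1, -0.1, 0.3, 0.0
```

step_arm(series=[0.8,-0.7,2.5,-0.1,0.2,0,0.5,0,2.5,0,0,0,0,0,2,0,0,0,0,0,0,0,0,0,0,0,0,0,0,0])

```text
t: 17.2
tool_pos: [0.58, -0.1655, 0.184]
tcp_rot: [0.023, 1.0, -0.001, 0.001]
force: [0.1, -0.1, -3.6]
grip_width: 0.0238
```

step_arm(series=[0,0,2,0,0,0,0,0,1.5,0,0,0,0,0,0,0,0,0,0,0,0,0,0,0])

```text
t: 17.6
tool_pos: [0.5802, -0.1656, 0.1815]
tcp_rot: [0.023, 1.0, -0.001, 0.001]
force: [-0.8, 1.1, -1.3]
grip_width: 0.0239
```

```bash
python3 -c "
from h import *
plan([.5795,-.165,.1797],yaw=-2.6,step=40,deg=7)"
```

```text
t 17.6 pos [ 0.5802 -0.1656  0.1815] F [-0.78  1.06 -1.33] w 0.0239 n 1
0.7, 0.6, 1.8, -0.1, 0.1, 0.0
```

step_arm(series=[0.4,0.3,1.3,-0.1,0.1,0,0,0,1,0,0,0,0,0,0,0,0,0,0,0,0,0,0,0,0,0,0,0,0,0])

```text
t: 18.1
tool_pos: [0.5802, -0.1657, 0.18]
tcp_rot: [0.022, 1.0, -0.0, 0.001]
force: [-0.2, 0.0, -0.7]
grip_width: 0.0238
```

step_arm(series=[0,0,0,0,0,0,0,0,0,0,0,0,0,0,0,0,0,0,0,0,0,0,0,0,0,0,0,0,0,0])

```text
t: 18.6
tool_pos: [0.5802, -0.1657, 0.1801]
tcp_rot: [0.022, 1.0, -0.0, 0.001]
force: [-1.8, 1.1, -0.3]
grip_width: 0.0237
```

```bash
cat > rock.py <<'E'
import sys
from h import *
L=float(sys.argv[1]); d=.1237; b=np.array([.5797,-.1654,.0560]); yaw=np.radians(-2.6)
y=np.array([-np.sin(yaw),np.cos(yaw),0])
o=status.get_obs(); q=R.from_quat(o["tcp_rot"]); u=-q.apply([0,0,1]); yt=q.apply([0,1,0]); p=o["tool_pos"]
a=p-u*d; print("lean",round(np.arcsin(-yt[2]),4),"bar axis now",a.round(4),"F",np.round(o["force"],2))
plan(b+d*(np.sin(L)*y+[0,0,np.cos(L)]),yaw=-2.6,lean=L,deg=2.5)
E
python3 rock.py .1
```

```text
lean 0.0007 bar axis now [ 0.5804 -0.1658  0.0564] F [-1.76  1.06 -0.26]
t 18.6 pos [ 0.5802 -0.1657  0.1801] F [-1.76  1.06 -0.26] w 0.0237 n 3
0.2, 4.2, 0.3, 1.9, 0.0, 0.0
0.2, 4.2, 0.2, 1.9, 0.0, 0.0
0.2, 4.2, 0.1, 1.9, 0.0, 0.0
```

step_arm(series=[0,4.2,0.2,1.9,0,0,0,4.2,0.2,1.9,0,0,0,4.2,0.2,1.9,0,0,0,0,0,0,0,0])

```text
t: 19.0
tool_pos: [0.5811, -0.1535, 0.1792]
tcp_rot: [0.023, 0.998, -0.052, 0.0]
force: [-1.3, 1.3, 0.6]
grip_width: 0.0239
```

```bash
python3 rock.py .2
```

```text
lean 0.1034 bar axis now [ 0.5809 -0.1663  0.0562] F [-1.32  1.35  0.65]
t 19.0 pos [ 0.5811 -0.1535  0.1792] F [-1.32  1.35  0.65] w 0.0239 n 3
0.3, 4.3, 0.2, 1.8, 0.1, -0.0
0.3, 4.3, 0.1, 1.8, 0.1, -0.0
0.3, 4.3, -0.1, 1.8, 0.1, -0.0
```

step_arm(series=[0.2,4.3,0.1,1.8,0.1,0,0.2,4.3,0.1,1.8,0.1,0,0.2,4.3,0,1.8,0,0,0,0,0,0,0,0])

```text
t: 19.4
tool_pos: [0.5823, -0.1415, 0.1778]
tcp_rot: [0.024, 0.995, -0.099, -0.001]
force: [-0.5, 2.8, -0.6]
grip_width: 0.0235
```

```bash
python3 rock.py .3
```

```text
lean 0.1985 bar axis now [ 0.5814 -0.1659  0.0565] F [-0.48  2.76 -0.56]
t 19.4 pos [ 0.5823 -0.1415  0.1778] F [-0.48  2.76 -0.56] w 0.0235 n 3
0.5, 4.3, 0.3, 1.9, 0.0, -0.1
0.5, 4.4, 0.2, 1.9, 0.0, -0.1
0.5, 4.4, 0.1, 1.9, 0.0, -0.1
```

step_arm(series=[0.4,4.2,0.2,1.9,0,0,0.4,4.3,0.2,1.9,0,0,0.4,4.3,0.1,1.9,0,0,0,0,0,0,0,0])

```text
t: 19.8
tool_pos: [0.583, -0.1302, 0.1747]
tcp_rot: [0.026, 0.989, -0.147, -0.001]
force: [-0.3, 3.6, 0.3]
grip_width: 0.0237
```

```bash
python3 rock.py .348
```

```text
lean 0.2954 bar axis now [ 0.5818 -0.1662  0.0564] F [-0.29  3.57  0.29]
t 19.8 pos [ 0.583  -0.1302  0.1747] F [-0.29  3.57  0.29] w 0.0237 n 2
0.9, 3.6, 0.1, 1.5, 0.1, -0.2
0.9, 3.6, 0.1, 1.5, 0.1, -0.2
```

step_arm(series=[0.5,3.8,0.1,1.5,0.1,0,0.5,3.8,0.1,1.4,0.1,0,0,0,0,0,0,0,0,0,0,0,0,0])

```text
t: 20.2
tool_pos: [0.5838, -0.1248, 0.1728]
tcp_rot: [0.028, 0.985, -0.17, -0.003]
force: [-1.5, 2.1, -0.2]
grip_width: 0.0237
```

```bash
python3 rock.py .348
```

```text
lean 0.3414 bar axis now [ 0.5819 -0.1662  0.0563] F [-1.48  2.15 -0.22]
t 20.2 pos [ 0.5838 -0.1248  0.1728] F [-1.48  2.15 -0.22] w 0.0237 n 1
2.2, 1.5, 0.0, 0.4, 0.0, -0.6
```

step_arm(series=[0,1,0,0.4,0,-0.2,0,0,0,0,0,0,0,0,0,0,0,0,0,0,0,0,0,0,0,0,0,0,0,0])

```text
t: 20.7
tool_pos: [0.5838, -0.1245, 0.1727]
tcp_rot: [0.027, 0.985, -0.172, -0.003]
force: [0.1, 2.2, 1.2]
grip_width: 0.0238
```

step_arm(series=[0,0,0,0,0,0,0,0,0,0,0,0,0,0,0,0,0,0,0,0,0,0,0,0,0,0,0,0,0,0])

```text
t: 21.2
tool_pos: [0.5838, -0.1245, 0.1727]
tcp_rot: [0.027, 0.985, -0.172, -0.003]
force: [-0.7, 2.0, 0.0]
grip_width: 0.0238
```

```bash
python3 rock.py .348
```

```text
lean 0.3451 bar axis now [ 0.5819 -0.1663  0.0563] F [-0.75  1.96  0.03]
t 21.2 pos [ 0.5838 -0.1245  0.1727] F [-0.75  1.96  0.03] w 0.0238 n 1
2.3, 1.2, 0.0, 0.2, 0.0, -0.6
```

step_arm(series=[0,0,0,0,0,0,0,0,0,0,0,0,0,0,0,0,0,0,0,0,0,0,0,0,0,0,0,0,0,0])

```text
t: 21.7
tool_pos: [0.5838, -0.1244, 0.1727]
tcp_rot: [0.027, 0.985, -0.172, -0.003]
force: [-0.6, 2.3, 0.4]
grip_width: 0.0238
```

```bash
python3 - <<'E'
from h import *
import pickle
f=[];I=[]
for i in range(6):
  c=optics.get_image('side'); I.append(c['img']); o=status.get_obs(); f.append(np.r_[o['force'],o['tool_pos'],o['joint_velocities']])
print(np.mean(f,0).round(4)); im=np.mean(I,0).astype(np.uint8)
q=R.from_quat(o['tcp_rot']); p=o['tool_pos']; G=lambda dx,dy,dz: p+q.apply([-dx,dy,.1237-dz])
print('lean',np.arcsin(-q.apply([0,1,0])[2]),[optics.pinpoint('side',n)[:1] for n in('pointer_tip','mark_tip')])
for n,a in(('mark',.343),('ptr',.345)):
  print(n,proj(c,G(-.0125,.037*np.sin(a),.058-.037*np.cos(a))))
a=cv2.resize(im[130:205,280:380],(800,600),interpolation=3); save({'img':a},'final.png')
C0=pickle.load(open('c.pkl','rb'))
for n,t in(('side','amber_bottle'),('side','timer'),('side','film_box')): print(t,np.round(optics.pinpoint(n,t)[0]['point'],1))
E
```

```text
[-2.2900e-01  2.5272e+00  1.8090e-01  5.8380e-01 -1.2450e-01  1.7270e-01
 -5.0000e-04  3.0000e-04 -1.5000e-03 -3.0000e-04 -2.0000e-04  1.0000e-04]
lean 0.34512875459895553 [[], []]
mark [[324.30359567 191.61886065]]
ptr [[324.29687784 191.6334891 ]]Traceback (most recent call last):
  File "<stdin>", line 13, in <module>
IndexError: list index out of range
```

View pics/final.png

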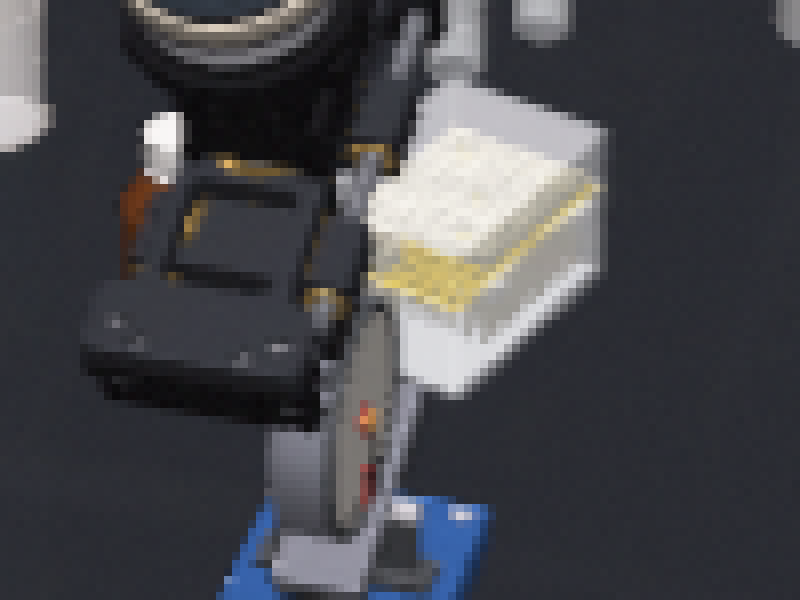

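```bash
python3 -c "
from h import *
arm.hand_in(); print('ok')"
```

```text
the job is handed in; nothing more can be done
ok
```

The gauge is seated upright on the blue block's rib, pressed about 3.7 mm, and leaned 0.345 rad towards its +y. It is held still there by its grip, and I handed the job in at about 22 s.

- **Order of work:** I seated and pressed the gauge once, but the dial was nearly edge-on to both cameras. I lifted it and turned the dial to the side camera to read the red mark. Then I seated it upright again, pressed it to about 3.7 mm, and rocked it while still pressing.
- **Red mark:** it read about 0.34–0.35 rad, checked against the dial's 10° ticks. A trial lean of 0.337 rad in the air put the pointer almost on the mark, just short of it.
- **Last checks:**
  - The arm was at rest.
  - Height gave about 3.7 mm of rib travel, and the change in vertical force gave about 3.5 mm.
  - A sideways force of about 2.5 N remained, probably friction and the tilted contact.
- **Not confirmed:**
  - In the final pose the networks found neither the pointer tip nor the mark tip. That they coincide rests on the measured lean and the earlier dial reading.
  - The final check of the bystanders failed. The bottle, partly hidden by the gripper, looked unmoved. I did not re-check the timer and carton, but no move went near them.

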